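# Weigh out the damp desiccant cartridge and fit the dry one in the logger

## Task

One of the two square desiccant cartridges on the bench is dry; the other has drawn damp and is heavier. Find out which is which on the balance: set a cartridge gently on the empty pan, let go of it and see whether, once the beam has settled, it outweighs the brass check weight (damp) or not (dry); the check weight stays on its pan. Then push the dry cartridge into the logger's port, feeling for the hole, until its flange is fully down on the rim, firmly but without forcing it, stand the damp one upright in the drying tray, and leave everything else where it is.

Things in the scene. Friction and masses are not known exactly. Their poses are not given: they have to be found in the camera images.
- cartridge_a: Desiccant cartridge A. The two look alike; which one is dry (140 g) and which damp (168 g) is drawn afresh. Square, sides parallel: aluminium body 34 x 34, 52 mm long, foot tapering to 32 x 32 in the lowest 4 mm; black flange 46 x 46 x 5 mm; on top a grey grip block 26 x 26, 28 mm tall (57 to 85 mm up). Starts standing on the bench. Origin: centre of its underside, z up, x and y square to its sides.
- cartridge_b: Desiccant cartridge B. The two look alike; which one is dry (140 g) and which damp (168 g) is drawn afresh. Square, sides parallel: aluminium body 34 x 34, 52 mm long, foot tapering to 32 x 32 in the lowest 4 mm; black flange 46 x 46 x 5 mm; on top a grey grip block 26 x 26, 28 mm tall (57 to 85 mm up). Starts standing on the bench. Origin: centre of its underside, z up, x and y square to its sides.
- cartridge_a_flange (a point): The centre of the underside of cartridge A's flange, 52 mm above the cartridge's origin.
- cartridge_b_flange (a point): The same point of cartridge B.
- balance: Grey two-pan counter balance, fixed; a parallel linkage keeps its pans level as they rise and fall. Base 120 x 200 mm, the beam along the balance's y with its pivot 95 mm up, the free pan at the +y end, the check weight's pan at the -y end, 230 mm apart. Origin: centre of its underside.
- beam (a joint): Tilt of the balance beam in rad, stops at -0.12 and 0.12: 0 is level, negative with the check weight's pan down, positive with the free pan down. Free pan empty: -0.12. With a dry cartridge it settles near -0.06, with a damp one near +0.06, within about a second.
- weigh_pan: The free pan, a flat steel disc 111 mm across. Origin: centre of its top face, 132 mm above the bench when the beam is level, 14 mm higher or lower at the stops (it starts up). It gives way downwards under about 1.3 N. A light mechanism: striking or pressing it with 12 N or more harms it.
- check_pan: The other pan, alike, which carries the check weight. Origin: centre of its top face.
- check_weight: Brass check weight with a small knob, 33 mm across, 35 mm tall, 154 g, standing in the middle of the check pan. Origin: centre of its underside.
- logger: Grey data-logger box 170 (x) x 130 (y) x 62 mm, fixed; display on its +x half, black square breather port on its -x half. Origin: centre of its underside. 37 to 43 mm down in the port a stiff rubber shut-off piston, which the cartridge pushes ahead with a steady 7 to 8 N and which stays there. Fully home the flange lies on the rim and the way ends hard; over 80 N on the logger is forcing.
- port_rim (a point): NOMINAL centre of the port's mouth, at rim height (72 mm above the bench), 30 mm from the logger's origin to its -x; axes as the logger's. The port is screwed on through slotted holes: its true centre lies up to 6 mm off this point along the logger's x and along its y, which no reading gives (see it or feel for it). Square hole 35.5 x 35.5 mm, sides along x and y; collar 58 x 58 mm.
- drying_tray: Low open steel tray 200 (x) x 140 (y) mm outside, walls 3 mm thick and 24 mm tall, floor 3 mm thick, fixed; a round canister already stands near its +x end, about 65 mm from the middle. Origin: centre of its underside.
- round_canister: Plain round aluminium drying canister, 38 mm across, 46 mm tall, in the drying tray; not part of the job.
- mouse: Black computer mouse, 100 x 56 x 26 mm; not part of the job.
- cup: White plastic cup, 72 mm across, 85 mm tall; not part of the job.
- screwdriver: Screwdriver lying on the bench, 190 mm long; not part of the job.
- marker: Marker pen, 120 mm; not part of the job.
- port_plug: Black square rubber transport plug, 46 mm wide, 18 mm tall; not part of the job.
- tape_roll: Roll of grey tape lying flat, 90 mm across, 24 mm tall; not part of the job.
There are look-alikes about, which are no part of the job. Leave any orange look-alike of the cartridge_b alone.

How it is judged (in metres and radians):
On the way:
1. a cartridge stands let go on the free pan and the beam has come to rest (((contact force between cartridge_a and weigh_pan above 0.8 N and contact force between each of the arm, the fingers and cartridge_a below 0.05 N and linear speed of cartridge_a below 0.01 m/s and velocity of joint beam between -0.05 and 0.05 rad/s) or (contact force between cartridge_b and weigh_pan above 0.8 N and contact force between each of the arm, the fingers and cartridge_b below 0.05 N and linear speed of cartridge_b below 0.01 m/s and velocity of joint beam between -0.05 and 0.05 rad/s))), for 0.3 s.
At the end, for the whole second after the job is handed in: The dry cartridge sits upright in the port with its flange within 2 mm of the rim (and within 12 mm of the nominal port centre); the damp one stands upright on the floor of the drying tray; both are let go and at rest, and the check weight is still on its pan (((z of cartridge_a_flange in the frame of port_rim between -0.003 and 0.002 m and horizontal distance between cartridge_a_flange and port_rim below 0.012 m and angle between cartridge_a's own z axis and vertical below 0.05 rad and angle between cartridge_b's own z axis and vertical below 0.1 rad and contact force between cartridge_b and drying_tray above 1.51 N and height (world z) of cartridge_b below 0.008 m and x of cartridge_b in the frame of drying_tray between -0.1 and 0.1 m and y of cartridge_b in the frame of drying_tray between -0.07 and 0.07 m) or (z of cartridge_b_flange in the frame of port_rim between -0.003 and 0.002 m and horizontal distance between cartridge_b_flange and port_rim below 0.012 m and angle between cartridge_b's own z axis and vertical below 0.05 rad and angle between cartridge_a's own z axis and vertical below 0.1 rad and contact force between cartridge_a and drying_tray above 1.51 N and height (world z) of cartridge_a below 0.008 m and x of cartridge_a in the frame of drying_tray between -0.1 and 0.1 m and y of cartridge_a in the frame of drying_tray between -0.07 and 0.07 m)) and contact force between the fingers and cartridge_a below 0.05 N and linear speed of each of cartridge_a, cartridge_b below 0.02 m/s and contact force between the fingers and cartridge_b below 0.05 N and horizontal distance between check_weight and check_pan below 0.03 m); the robot touches nothing.
It fails at once if the free pan is struck or pressed with more than 12 N (contact force between anything else and weigh_pan above 12 N).
It fails at once if the logger is pushed with more than 80 N (a cartridge is forced) (contact force between anything else and logger above 80 N).
It fails at once if the check weight leaves its pan (horizontal distance between check_weight and check_pan above 0.04 m).
It fails at once if a bystander is pushed away by more than 30 mm (distance of any of round_canister, mouse, cup, screwdriver, marker, port_plug, tape_roll from where it was at the start of the episode above 0.03 m).
It also fails if it takes over 72 s, if anything falls off the work surface, if the arm or the gripper's body presses on something with over 40 N, if the wrist force passes 120 N, or if a joint passes its speed limit or range.

## Robot

A 6-joint arm with a two-finger parallel gripper is mounted at the origin on the work surface. World frame = base frame: x ahead of the robot, y to its left, z up, the work surface at z = 0. Lengths are in m, angles in degrees, forces in N, time in s.
With the tool pointing down it reaches from about 0.25 to 0.725 m from the base axis. Payload 9.7 kg.
Tool frame: the origin (TCP) lies at the very end of the fingers, on their centre line; the grasp point (between the pads) lies 19 mm behind it; z points along the fingers, y is the line along which they close (so a half turn about z gives the same grasp; the last joint's range is limited). The gripper opens to 85 mm and grips with 20 to 120 N. Pads are 22 mm wide; open, the fingers measure 114 mm over their backs; the gripper's body (76 mm by 85 mm) begins 54 mm behind the grasp point. The pads swing forward as they close: fully open they stand 13 mm farther back than shut.
Start: joints at [-64.229, 4.979, 10.078, 95.1, 0, 90], TCP at [0.239, -0.495, 0.231] pointing down, gripper open.
Joint ranges: [-179.16, 179.16], [-48.56, 103.87], [-65.8, 70.77], [-126.05, 130.52], [-82.76, 87.17], [-180, 180]. Speed limits (degrees/s): [127.2, 127.2, 147.25, 180, 180, 180].

## Interface

Orientations are given as [roll, pitch, yaw] about the fixed x, y, z axes, in that order (R = Rz(yaw) Ry(pitch) Rx(roll)).
In Python, from workcell import bot gives the robot as it stands.
- The arm moves only by the tool arm_command, never from a script. Its argument "series" is a list of rows, each a list of 4 numbers: the shift along the tool's x, y, z in m, then the turn about the tool's z in rad. A call has exactly 5 rows; each row is the pose to reach, as a shift and turn from the pose commanded when the call began, along the tool's axes at that moment; what a row does not reach only later rows make up. A row lasts 1/10 s, in which the tool goes at most 50 mm and 8.59 degrees, less where a joint would pass 70% of its speed; a pose out of reach is approached as far as the arm can. A call with a gripper value outside its range is refused whole. "hand" is the finger opening in m, from 0 to 0.0854, set as the call begins (left out, the last holds). The fingers move at their own pace and stop on an object; "grip_force" is the grip in N (left out, the last holds). Time passes only in rows, so rows that repeat a pose let the fingers close, or fill a call up. It gives the time, the measured TCP pose, the force, the opening and the grip force at its end, in the units of the state.
- bot.get_obs(): the state, without advancing time (a new reading comes with each control period).
- bot.camera(name): name is "side" or "top"; returns a dict with "color" (420x560x3 uint8, blue, green, red), "camera_matrix" (3x3 intrinsics, pixels), "xyz" and "orientation" of the camera in the world. Camera axes: x right, y up, looking along -z (the intrinsics and any distortion apply to the point x, -y, -z); pixel columns grow to the right and rows downward; lengths in m; the calibration is good to about 2 mm. A picture is of the moment at which its call begins. There is no depth.
- bot.job_done(): hands the job in; it is judged then, once.
Trained networks look in the newest picture that a camera, given by its name, has taken for a name from the list of things; names that differ only in an ending like _2 or _b are one class to them, and where a whole thing is asked for, a point or a joint stands for the part that bears it (a point fixed in the world has none). Each returns a list of dicts, best first, with "confidence" (0 to 1); they miss things now and then, are a little off and sometimes report something else, mostly with a low value. They report only what shows in the picture. A call takes as long as a camera call. They do not tell look-alikes from the thing itself.
- bot.find_in(camera, target): "location" ([column, row] in pixels, amid what is visible of it).
- bot.mark_of(camera, target): "location" ([column, row] in pixels: a listed point, or the origin of a listed thing).
The state is a dict: "time": time; "q": joint angles; "qd": joint speeds; "joint_efforts": joint torques, N m; "ee_pos": TCP position; "tcp_rot": TCP orientation; "wrist_force": force on the tool from outside, world axes, zero at the start; "torque": the same for the moment, N m; "opening": finger opening in m; "grasp_force": force on a finger pad.
Only numpy, scipy, OpenCV 4.12 (cv2) and the standard library are available. Lean on these libraries where they do the work, as an engineer would, in place of code of your own. Each camera call takes 0.05 s, during which the arm holds its last target. There are 200 camera calls.

## Working session

There is one attempt and no reset: what is moved stays moved. The work goes in short steps, Python scripts to look and compute and a tool call to move; the robot and the scene stay as the last step left them, time stands still between calls to the robot, and variables do not carry over. Pictures are saved under pics/ and viewed, at most 10 in all, crops included, and the job is handed in when it is done.

Besides the shell and the picture viewer there is one more tool, called after "Call:" by a JSON object that holds its "method" and its "body", one argument or row to a line. arm_command: Moves the arm, as the interface text tells. Its arguments: {"type":"object","properties":{"series":{"type":"array"},"hand":{"type":"number"},"grip_force":{"type":"number"}},"required":["series"]}

```bash
mkdir -p pics; cat > h.py <<'E'
import numpy as np, cv2
from scipy.spatial.transform import Rotation as R
from workcell import bot
def rot(o):
    o=np.array(o,float)
    if o.shape==(3,3): return o
    return R.from_euler('xyz',o,degrees=True).as_matrix()
def ray(c,px):
    K=np.array(c['camera_matrix']);d=np.linalg.inv(K)@[px[0],px[1],1]
    return np.array(c['xyz']),rot(c['orientation'])@(d*[1,-1,-1])
def at(c,px,z):
    o,d=ray(c,px);return o+d*(z-o[2])/d[2]
def proj(c,P):
    p=rot(c['orientation']).T@(np.array(P)-c['xyz']);p=p*[1,-1,-1];q=np.array(c['camera_matrix'])@p
    return q[:2]/q[2]
E
python3 - <<'E'
from h import *
print(bot.get_obs())
for n in ('top','side'):
    c=bot.camera(n);cv2.imwrite(f'pics/{n}0.png',c['color']);print(n,c['xyz'],c['orientation'],c['camera_matrix'])
    for t in ['cartridge_a','balance','weigh_pan','check_weight','logger','port_rim','drying_tray','round_canister','cup']:
        print(t,[(np.round(m['location']).tolist(),round(m['confidence'],2),at(c,m['location'],dict(port_rim=.072,weigh_pan=.146,check_weight=.118).get(t,0)).round(3).tolist()) for m in bot.mark_of(n,t)][:4])
E
```

```text
{'time': 0.0, 'q': array([-6.42287116e+01,  5.01098340e+00,  1.00336890e+01,  9.50994436e+01,
       -1.48634949e-03,  9.00004814e+01]), 'qd': array([-0.09664849,  0.00410065,  0.07701968,  0.00829541,  0.16347355,
       -0.07921963]), 'joint_efforts': array([ 2.71482182e-03, -5.20384204e+01,  4.64804971e+01,  1.64380803e-02,
        2.21032997e-04,  3.57215612e-06]), 'ee_pos': array([ 0.23902082, -0.49508829,  0.23057734]), 'tcp_rot': array([-1.79923262e+02,  1.48699290e-03,  2.57708090e+01]), 'wrist_force': array([-0.0176384 , -0.31262143, -0.91367151]), 'torque': array([ 0.01585395, -0.01731526, -0.02218093]), 'grasp_force': 0.0, 'opening': 0.08560513158385022}
top [0.33946331 0.0074606  1.25880113] [  7.10874426  -1.33715459 -90.36325648] [[487.56648739   0.         272.8126999 ]
 [  0.         487.56648739 215.58725048]
 [  0.           0.           1.        ]]
cartridge_a [([325.0, 202.0], 0.87, [0.533, -0.159, 0.0]), ([297.0, 274.0], 0.85, [0.345, -0.084, 0.0]), ([299.0, 236.0], 0.79, [0.444, -0.09, 0.0]), ([238.0, 236.0], 0.69, [0.445, 0.068, 0.0])]
balance [([269.0, 158.0]
[... 958 characters left out ...]
42, -0.1, 0.0]), ([309.0, 228.0], 0.72, [0.439, -0.081, 0.0])]
balance [([235.0, 227.0], 0.91, [0.643, -0.02, 0.0])]
weigh_pan [([214.0, 203.0], 0.8, [0.646, 0.076, 0.146])]
check_weight [([250.0, 172.0], 0.44, [0.642, -0.144, 0.118])]
logger [([318.0, 180.0], 0.95, [0.48, -0.358, 0.0])]
port_rim [([334.0, 166.0], 0.92, [0.426, -0.339, 0.072]), ([305.0, 229.0], 0.37, [0.426, 0.014, 0.072]), ([320.0, 181.0], 0.16, [0.445, -0.23, 0.072])]
drying_tray [([237.0, 360.0], 0.91, [0.465, 0.373, 0.0])]
round_canister [([206.0, 346.0], 0.73, [0.538, 0.363, 0.0]), ([227.0, 186.0], 0.36, [0.763, -0.224, 0.0])]
cup [([159.0, 294.0], 0.88, [0.708, 0.274, 0.0]), ([317.0, 253.0], 0.51, [0.392, 0.016, 0.0])]
```

```bash
python3 - <<'E'
import cv2
a=cv2.imread('pics/top0.png')[110:330,80:450]
cv2.imwrite('pics/t1.png',cv2.resize(a,None,fx=2.15,fy=2.15,interpolation=cv2.INTER_CUBIC))
E
```

```text
(no output)
```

View pics/t1.png

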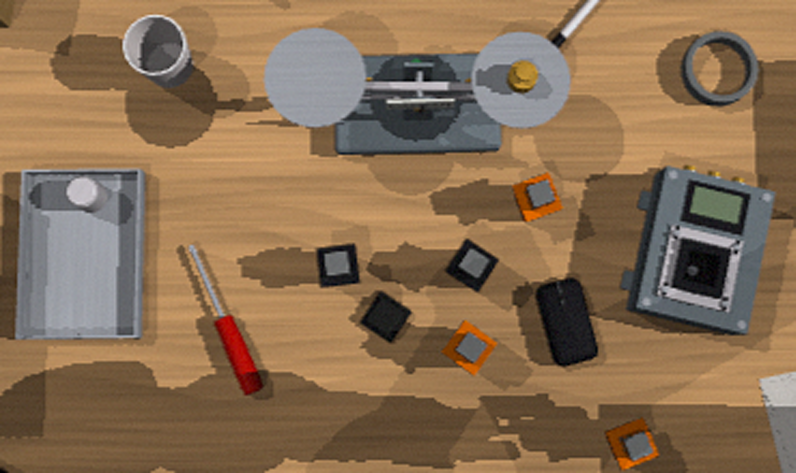

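View pics/side0.png

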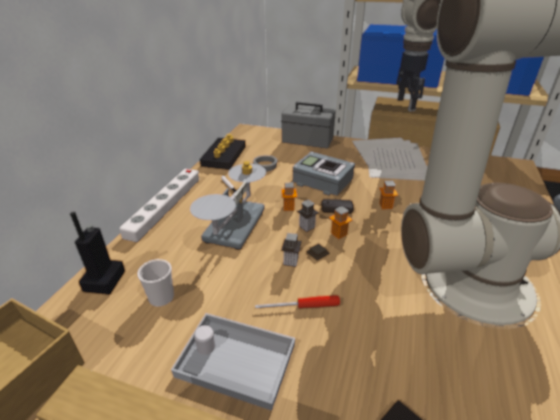

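Two black‑flanged cartridges: (338,266) and (472,264) in the crop (bench ≈(0.445,0.068) and (0.445,−0.09)); the three orange ones are look‑alikes. The free pan is at (315,78), the logger port at (703,268) and the tray at left with the canister at its far end.

```bash
python3 - <<'E'
from h import *
cs=[bot.camera('top') for _ in range(6)]
c=cs[0];a=np.mean([k['color'].astype(float) for k in cs],0).astype(np.uint8)
cv2.imwrite('pics/topavg.png',a)
def z(x,y,w,f): return cv2.resize(a[y:y+w,x:x+w],None,fx=f,fy=f,interpolation=cv2.INTER_CUBIC)
cv2.imwrite('pics/zoom.png',np.hstack([z(382,212,40,9.5),np.vstack([z(222,218,32,5.9375),z(284,218,32,5.9375)])]))
hsv=cv2.cvtColor(cv2.resize(a,None,fx=4,fy=4,interpolation=cv2.INTER_CUBIC),cv2.COLOR_BGR2GRAY)
for x,y in ((237,234),(299,233)):
    for nm,zz in (('block',.085),('flange',.057)):
        m=np.zeros_like(hsv);s=slice(4*y-64,4*y+64),slice(4*x-64,4*x+64)
        g=hsv[s]
        if nm=='block':
            col=cv2.resize(a,None,fx=4,fy=4,interpolation=cv2.INTER_CUBIC)[s].astype(int)
            m=((g>85)&(col.max(2)-col.min(2)<30)).astype(np.uint8)
        else: m=(g<60).astype(np.uint8)
        cn=cv2.findContours(m,cv2.RETR_EXTERNAL,cv2.CHAIN_APPROX_NONE)[0]
        k=max(cn,key=cv2.contourArea);r=cv2.boxPoints(cv2.minAreaRect(k))
        P=np.array([at(c,((q[0]+4*x-64+.5)/4-.5,(q[1]+4*y-64+.5)/4-.5),zz)[:2] for q in r])
        e=P[1]-P[0];f=P[2]-P[1]
        print(nm,P.mean(0).round(4),'sides',np.hypot(*e).round(4),np.hypot(*f).round(4),'yaw',np.degrees(np.arctan2(e[1],e[0])).round(1)%90)
E
```

```text
block [0.4461 0.0679] sides 0.0257 0.0249 yaw 9.299999999999997
flange [0.4459 0.0682] sides 0.0468 0.0455 yaw 6.200000000000003
block [ 0.4458 -0.0866] sides 0.0242 0.0248 yaw 57.2
flange [ 0.4451 -0.0851] sides 0.0473 0.0477 yaw 56.2
```

View pics/zoom.png

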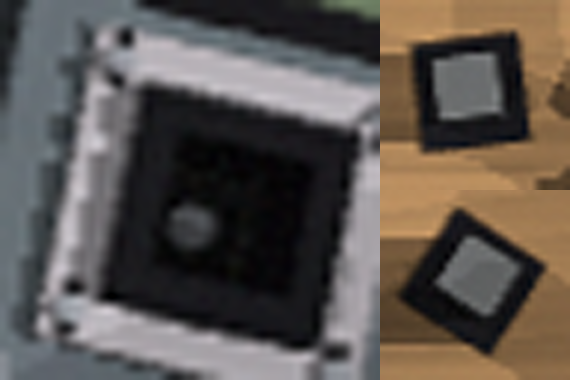

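The zoom shows the black collar with corners about (143,88),(358,128),(322,346),(100,300) in the zoom, and the hole centred at about (235,211); the blocks and flanges are clean. Next I compute the port pose and the first move.

```bash
cat >> h.py <<'E'
def go(x,y,z,yaw):
    o=bot.get_obs();p=o['ee_pos'];Rm=rot(o['tcp_rot'])
    y0=o['tcp_rot'][2];d=Rm.T@(np.array([x,y,z])-p);t=-np.radians((yaw-y0+180)%360-180)
    print('t',round(o['time'],2),'pos',p.round(4),'yaw',round(y0,2),'F',o['wrist_force'].round(1),'open',round(o['opening'],4),'grip',round(o['grasp_force'],1));print('shift',d.round(4),'turn',t.round(4),'q',o['q'].round(0))
E
python3 - <<'E'
from h import *
c=bot.camera('top')
col=[at(c,(382+(u+.5)/9.5-.5,212+(v+.5)/9.5-.5),.072)[:2] for u,v in((143,88),(358,128),(322,346),(100,300))]
hol=[at(c,(382+(u+.5)/9.5-.5,212+(v+.5)/9.5-.5),.072)[:2] for u,v in((180,135),(315,165),(285,285),(160,260))]
for P in(np.array(col),np.array(hol)):
    print(P.mean(0).round(4),[ (np.hypot(*(P[(i+1)%4]-P[i])).round(4),(np.degrees(np.arctan2(*(P[(i+1)%4]-P[i])[::-1]))%90).round(1)) for i in range(4)])
go(.446,.068,.16,7)
E
```

```text
[ 0.4401 -0.3479] [(np.float64(0.0568), np.float64(79.2)), (np.float64(0.0577), np.float64(78.2)), (np.float64(0.0584), np.float64(78.0)), (np.float64(0.0566), np.float64(76.5))]
[ 0.4411 -0.3491] [(np.float64(0.0358), np.float64(77.2)), (np.float64(0.0324), np.float64(73.6)), (np.float64(0.0329), np.float64(78.4)), (np.float64(0.0331), np.float64(78.7))]
t 1.35 pos [ 0.2391 -0.4953  0.2313] yaw 25.77 F [-0.1 -0.6  0.6] open 0.0856 grip 0.0
shift [ 0.4312 -0.4173  0.0713] turn 0.3276 q [-64.   5.  10.  95.   0.  90.]
```

Call:
{"method": "arm_command", "body": {
  "series": [
    [0.03,-0.03,0,0.03],
    [0.062,-0.061,0,0.06],
    [0.095,-0.093,0,0.09],
    [0.13,-0.127,0,0.12],
    [0.163,-0.16,0,0.15]
  ],
  "hand": 0.055,
  "grip_force": 50
}}

```text
time: 1.85
ee_pos: [0.3165, -0.2786, 0.2314]
tcp_rot: [180.0, -0.0, 17.1]
wrist_force: [1.0, -0.1, 0.7]
opening: 0.0551
grasp_force: 0.0
```

```bash
python3 -c "
from h import *
go(.446,.068,.16,7)"
```

```text
t 1.85 pos [ 0.3165 -0.2786  0.2314] yaw 17.07 F [ 1.  -0.1  0.7] open 0.0551 grip 0.0
shift [ 0.2255 -0.2933  0.0713] turn 0.1758 q [-41. -12.  -6.  96.   0. 122.]
```

Call:
{"method": "arm_command", "body": {
  "series": [
    [0.027,-0.035,0,0.035],
    [0.054,-0.07,0,0.07],
    [0.081,-0.105,0,0.105],
    [0.108,-0.14,0,0.14],
    [0.135,-0.176,0.0,0.176]
  ]
}}

```text
time: 2.35
ee_pos: [0.3936, -0.0706, 0.2316]
tcp_rot: [180.0, -0.1, 7.0]
wrist_force: [1.4, -0.6, -0.1]
opening: 0.0551
grasp_force: 0.0
```

```bash
python3 -c "
from h import *
go(.446,.068,.1,7)"
```

```text
t 2.35 pos [ 0.3936 -0.0706  0.2316] yaw 7.0 F [ 1.4 -0.6 -0.1] open 0.0551 grip 0.0
shift [ 0.0688 -0.1312  0.1316] turn -0.0 q [-10. -15.  -9.  97.  -0. 163.]
```

Call:
{"method": "arm_command", "body": {
  "series": [
    [0.015,-0.028,0,-0.14],
    [0.03,-0.056,0,-0.28],
    [0.045,-0.084,0.0,-0.42],
    [0.06,-0.112,0.01,-0.56],
    [0.069,-0.131,0.03,-0.7]
  ]
}}

```text
time: 2.85
ee_pos: [0.4468, 0.0681, 0.2021]
tcp_rot: [179.9, -0.1, 47.6]
wrist_force: [0.1, -0.3, 0.2]
opening: 0.055
grasp_force: 0.0
```

Call:
{"method": "arm_command", "body": {
  "series": [
    [0,0,0,-0.14],
    [0,0,0,-0.28],
    [0,0,0.01,-0.42],
    [0,0,0.025,-0.56],
    [0,0,0.04,-0.7]
  ]
}}

```text
time: 3.35
ee_pos: [0.4458, 0.0663, 0.161]
tcp_rot: [180.0, -0.0, 87.6]
wrist_force: [0.1, 0.1, -1.0]
opening: 0.0549
grasp_force: 0.0
```

```bash
python3 -c "
from h import *
go(.446,.068,.06,97)"
```

```text
t 3.35 pos [0.4458 0.0663 0.161 ] yaw 87.64 F [ 0.1  0.1 -1. ] open 0.0549 grip 0.0
shift [1.70e-03 1.00e-04 1.01e-01] turn -0.1633 q [  8. -10. -12.  88.   0. 101.]
```

Call:
{"method": "arm_command", "body": {
  "series": [
    [0.002,0,0.02,-0.08],
    [0.002,0,0.045,-0.163],
    [0.002,0,0.07,-0.163],
    [0.002,0,0.09,-0.163],
    [0.002,0,0.1,-0.163]
  ]
}}

```text
time: 3.85
ee_pos: [0.4449, 0.0681, 0.0596]
tcp_rot: [-179.9, 0.0, 96.6]
wrist_force: [-0.3, 0.1, -0.5]
opening: 0.0551
grasp_force: 0.0
```

Call:
{"method": "arm_command", "body": {
  "series": [
    [0,0,0,0],
    [0,0,0,0],
    [0,0,0,0],
    [0,0,0,0],
    [0,0,0,0]
  ],
  "hand": 0.01
}}

```text
time: 4.35
ee_pos: [0.4464, 0.0683, 0.0623]
tcp_rot: [179.9, -0.0, 96.6]
wrist_force: [-0.0, -0.2, 5.6]
opening: 0.0249
grasp_force: 52.5
```

```bash
python3 -c "
from h import *
go(.642,.09,.22,97)"
```

```text
t 4.35 pos [0.4464 0.0683 0.0623] yaw 96.65 F [-0.  -0.2  5.6] open 0.0249 grip 52.5
shift [-0.0011  0.1971 -0.1573] turn -0.0061 q [  9.  -9. -22.  77.   0.  92.]
```

Call:
{"method": "arm_command", "body": {
  "series": [
    [0,0,-0.02,0],
    [0,0,-0.05,0],
    [0,0,-0.09,0],
    [0,0,-0.135,0],
    [0,0,-0.17,0]
  ]
}}

```text
time: 4.85
ee_pos: [0.4457, 0.0682, 0.2339]
tcp_rot: [179.9, -0.0, 96.6]
wrist_force: [0.3, 0.3, -2.2]
opening: 0.025
grasp_force: 51.7
```

```bash
python3 -c "
from h import *
go(.642,.09,.232,97)"
```

```text
t 4.85 pos [0.4457 0.0682 0.2339] yaw 96.65 F [ 0.3  0.3 -2.2] open 0.025 grip 51.7
shift [-0.001   0.1975  0.0022] turn -0.0062 q [ 9. -9. -3. 96. -0. 92.]
```

Call:
{"method": "arm_command", "body": {
  "series": [
    [0,0.035,0,0],
    [0,0.08,0,0],
    [0,0.125,0,0],
    [0,0.17,0,0],
    [0,0.197,0,0]
  ]
}}

```text
time: 5.35
ee_pos: [0.6438, 0.0912, 0.2297]
tcp_rot: [-179.9, 0.0, 96.6]
wrist_force: [-0.0, 0.1, -2.8]
opening: 0.025
grasp_force: 51.7
```

Call:
{"method": "arm_command", "body": {
  "series": [
    [0,0,0.003,0],
    [0,0,0.008,0],
    [0,0,0.013,0],
    [0,0,0.017,0],
    [0,0,0.02,0]
  ]
}}

```text
time: 5.85
ee_pos: [0.6407, 0.0909, 0.2116]
tcp_rot: [180.0, -0.0, 96.6]
wrist_force: [0.8, 0.2, -2.4]
opening: 0.0251
grasp_force: 52.3
```

```bash
python3 - <<'E'
from h import *
go(.642,.09,.204,97)
for n,s in(('top',np.s_[100:220,180:360]),('side',np.s_[120:270,150:350])):
    c=bot.camera(n)
    a=cv2.resize(c['color'][s],(400*1,300 if n=='side' else 267));a=cv2.copyMakeBorder(a,0,300-a.shape[0],0,0,cv2.BORDER_CONSTANT)
    L=a if n=='top' else np.hstack([L,a])
    m=bot.mark_of(n,'weigh_pan');print(n,[(x['location'],x['confidence'],at(c,x['location'],.146)) for x in m[:2]])
cv2.imwrite('pics/pan.png',L)
E
```

```text
t 5.85 pos [0.6407 0.0909 0.2116] yaw 96.65 F [ 0.8  0.2 -2.4] open 0.0251 grip 52.3
shift [-0.0011  0.0011  0.0076] turn -0.0061 q [ 8. 19. 24. 95.  0. 91.]
top []
side [([214.3, 202.2], 0.87, array([0.64722851, 0.07336471, 0.146     ])), ([212.5, 188.3], 0.38, array([0.68163553, 0.01518563, 0.146     ]))]
```

View pics/pan.png

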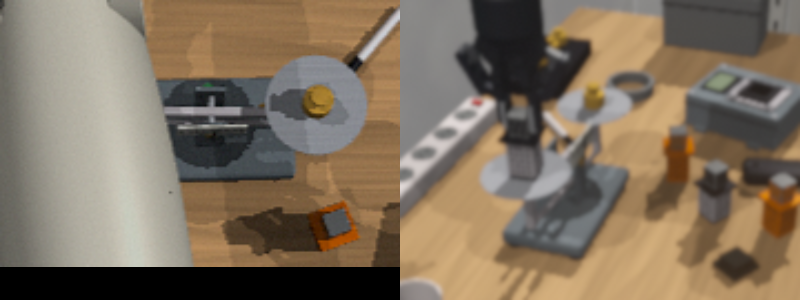

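The cartridge is upright in the gripper, close above the middle of the free pan (side view, ~(525,165)). I'll lower it slowly.

Call:
{"method": "arm_command", "body": {
  "series": [
    [0,0,0.002,0],
    [0,0,0.004,0],
    [0,0,0.006,0],
    [0,0,0.0075,0],
    [0,0,0.009,0]
  ]
}}

```text
time: 6.55
ee_pos: [0.6415, 0.0911, 0.2022]
tcp_rot: [180.0, -0.0, 96.7]
wrist_force: [0.2, 1.0, -0.7]
opening: 0.0253
grasp_force: 52.4
```

Call:
{"method": "arm_command", "body": {
  "series": [
    [0,0,0.001,0],
    [0,0,0.002,0],
    [0,0,0.003,0],
    [0,0,0.003,0],
    [0,0,0.003,0]
  ]
}}

```text
time: 7.05
ee_pos: [0.6414, 0.091, 0.1993]
tcp_rot: [180.0, -0.0, 96.6]
wrist_force: [-1.2, 0.7, 0.2]
opening: 0.0249
grasp_force: 52.4
```

Call:
{"method": "arm_command", "body": {
  "series": [
    [0,0,0,0],
    [0,0,0,0],
    [0,0,0,0],
    [0,0,0,0],
    [0,0,0,0]
  ],
  "hand": 0.055
}}

```text
time: 7.55
ee_pos: [0.6414, 0.091, 0.1993]
tcp_rot: [-180.0, 0.0, 96.6]
wrist_force: [0.3, -0.0, -0.1]
opening: 0.055
grasp_force: 0.0
```

Call:
{"method": "arm_command", "body": {
  "series": [
    [0,0,-0.005,0],
    [0,0,-0.01,0],
    [0,0,-0.018,0],
    [0,0,-0.026,0],
    [0,0,-0.032,0]
  ]
}}

```text
time: 8.05
ee_pos: [0.6416, 0.091, 0.2325]
tcp_rot: [179.9, -0.0, 96.6]
wrist_force: [0.1, 0.3, 0.7]
opening: 0.0554
grasp_force: 0.0
```

Call:
{"method": "arm_command", "body": {
  "series": [
    [0,0,0,0],
    [0,0,0,0],
    [0,0,0,0],
    [0,0,0,0],
    [0,0,0,0]
  ]
}}

```text
time: 8.55
ee_pos: [0.6413, 0.091, 0.231]
tcp_rot: [-180.0, -0.0, 96.6]
wrist_force: [-0.1, 0.0, -0.2]
opening: 0.0551
grasp_force: 0.0
```

Call:
{"method": "arm_command", "body": {
  "series": [
    [0,0,0,0],
    [0,0,0,0],
    [0,0,0,0],
    [0,0,0,0],
    [0,0,0,0]
  ]
}}

```text
time: 9.05
ee_pos: [0.6414, 0.091, 0.2313]
tcp_rot: [-180.0, -0.0, 96.6]
wrist_force: [-0.9, 0.1, -0.5]
opening: 0.0549
grasp_force: 0.0
```

```bash
python3 - <<'E'
from h import *
c=bot.camera('side')
a=np.hstack([cv2.resize(x[130:240,180:280],None,fx=4,fy=4,interpolation=cv2.INTER_CUBIC) for x in (cv2.imread('pics/side0.png'),c['color'])])
cv2.imwrite('pics/w.png',a)
for z in(.118,.125,.132,.139,.146): print(z,'pan',proj(c,[.642,.09,z]).round(1),'check pan',proj(c,[.644,-.138,.264-z]).round(1))
print([(m['location'],m['confidence']) for t in('cartridge_a','check_weight','weigh_pan','check_pan') for m in bot.mark_of('side',t)])
go(.642,.09,.204,97)
E
```

```text
0.118 pan [214.3 215.4] check pan [247.8 164.2]
0.125 pan [214.  213.1] check pan [247.9 166.3]
0.132 pan [213.8 210.8] check pan [248.1 168.4]
0.139 pan [213.5 208.5] check pan [248.2 170.4]
0.146 pan [213.2 206.1] check pan [248.3 172.5]
[([215.2, 215.3], 0.89), ([289.5, 207.8], 0.8), ([341.3, 233.4], 0.71), ([388.1, 206.4], 0.66), ([309.3, 226.7], 0.57), ([230.1, 182.3], 0.39), ([245.4, 166.5], 0.68), ([247.5, 164.7], 0.64), ([216.3, 210.2], 0.78), ([243.9, 165.5], 0.8)]
t 9.3 pos [0.6414 0.091  0.2313] yaw 96.65 F [-0.1  0.6 -0.8] open 0.055 grip 0.0
shift [-0.0011  0.0005  0.0273] turn -0.0062 q [ 8. 19. 27. 98.  0. 91.]
```

View pics/w.png

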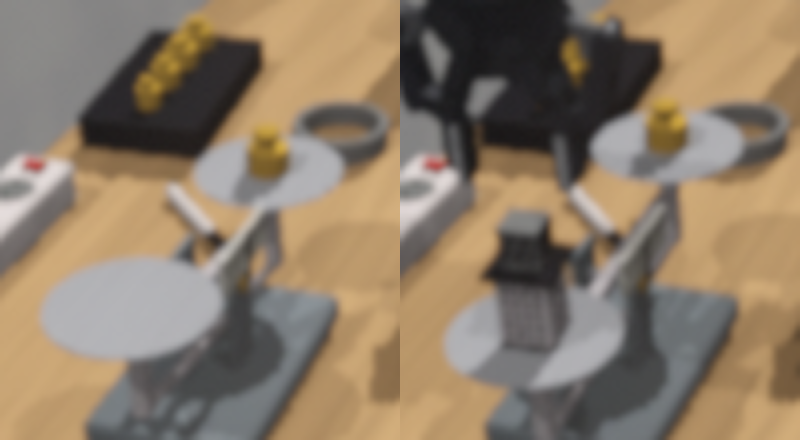

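Left/right comparison: the free pan has dropped from row 308 to 337 (≈21 mm) and the check pan has risen by as much, so beam ≈ +0.06 and this cartridge is damp. I'll regrasp it and take it to the tray.

Call:
{"method": "arm_command", "body": {
  "series": [
    [0,0,0.01,0],
    [0,0,0.022,0],
    [0,0,0.032,0],
    [0,0,0.039,0],
    [0,0,0.042,0]
  ]
}}

```text
time: 9.8
ee_pos: [0.6411, 0.0909, 0.1881]
tcp_rot: [-179.9, 0.0, 96.6]
wrist_force: [0.1, -0.9, 0.2]
opening: 0.0549
grasp_force: 0.0
```

Call:
{"method": "arm_command", "body": {
  "series": [
    [0,0,0,0],
    [0,0,0,0],
    [0,0,0,0],
    [0,0,0,0],
    [0,0,0,0]
  ],
  "hand": 0.01
}}

```text
time: 10.3
ee_pos: [0.6416, 0.091, 0.1895]
tcp_rot: [180.0, -0.0, 96.6]
wrist_force: [-0.3, -0.6, -0.3]
opening: 0.0248
grasp_force: 52.1
```

Call:
{"method": "arm_command", "body": {
  "series": [
    [0,0,-0.005,0],
    [0,0,-0.015,0],
    [0,0,-0.03,0],
    [0,0,-0.045,0],
    [0,0,-0.06,0]
  ]
}}

```text
time: 10.8
ee_pos: [0.6413, 0.091, 0.2507]
tcp_rot: [180.0, 0.0, 96.6]
wrist_force: [-0.1, -0.5, -1.3]
opening: 0.0252
grasp_force: 51.9
```

```bash
python3 - <<'E'
from h import *
c=bot.camera('top')
a=cv2.imread('pics/topavg.png')
# tray corners in the t1 crop (outer rim, z=.024)
P=np.array([at(c,(u/2.15+80,v/2.15+110),.024)[:2] for u,v in((22,171),(144,170),(143,338),(16,338))])
print(P.round(3),P.mean(0).round(4),np.hypot(*(P[1]-P[0])),np.hypot(*(P[2]-P[1])))
x,y=P.mean(0)+[-.03,0]
go(x,y,.24,97)
E
```

```text
[[0.562 0.442]
 [0.563 0.299]
 [0.364 0.295]
 [0.365 0.442]] [0.4634 0.3694] 0.14368595564258727 0.1986132172104721
t 10.85 pos [0.6417 0.091  0.2534] yaw 96.65 F [0.5 0.4 1.1] open 0.0251 grip 51.9
shift [ 0.3007 -0.1747  0.0128] turn -0.0061 q [  8.  20.  30. 100.  -0.  91.]
```

Call:
{"method": "arm_command", "body": {
  "series": [
    [0.03,-0.018,0,0],
    [0.068,-0.04,0,0],
    [0.108,-0.063,0,0],
    [0.148,-0.086,0,0],
    [0.188,-0.109,0,0]
  ]
}}

```text
time: 11.35
ee_pos: [0.5101, 0.2662, 0.2495]
tcp_rot: [180.0, -0.0, 96.6]
wrist_force: [0.7, 0.7, -2.1]
opening: 0.025
grasp_force: 51.9
```

Call:
{"method": "arm_command", "body": {
  "series": [
    [0.04,-0.023,0,0],
    [0.076,-0.044,0,0],
    [0.1,-0.058,0.01,0],
    [0.11,-0.064,0.03,0],
    [0.112,-0.066,0.06,0]
  ]
}}

```text
time: 11.85
ee_pos: [0.4323, 0.3706, 0.1903]
tcp_rot: [179.9, -0.1, 96.8]
wrist_force: [-0.2, 0.3, -2.1]
opening: 0.025
grasp_force: 51.9
```

```bash
python3 -c "
from h import *
go(.433,.369,.075,97)"
```

```text
t 11.85 pos [0.4323 0.3706 0.1903] yaw 96.78 F [-0.2  0.3 -2.1] open 0.025 grip 51.9
shift [-0.0019  0.0002  0.1153] turn -0.0039 q [ 41.   7.   7.  91.   0. 124.]
```

Call:
{"method": "arm_command", "body": {
  "series": [
    [0,0,0.03,0],
    [0,0,0.065,0],
    [0,0,0.095,0],
    [0,0,0.11,0],
    [0,0,0.115,0]
  ]
}}

```text
time: 12.35
ee_pos: [0.4323, 0.3682, 0.073]
tcp_rot: [-179.9, 0.1, 96.6]
wrist_force: [-0.2, -0.7, -0.9]
opening: 0.0249
grasp_force: 51.8
```

Call:
{"method": "arm_command", "body": {
  "series": [
    [0,0,0.002,0],
    [0,0,0.004,0],
    [0,0,0.006,0],
    [0,0,0.008,0],
    [0,0,0.009,0]
  ]
}}

```text
time: 12.85
ee_pos: [0.4337, 0.3694, 0.0683]
tcp_rot: [179.8, -0.1, 96.6]
wrist_force: [-3.5, -4.2, 21.1]
opening: 0.0249
grasp_force: 54.8
```

Contact with the tray floor. I'll open and back off.

Call:
{"method": "arm_command", "body": {
  "series": [
    [0,0,-0.002,0],
    [0,0,-0.002,0],
    [0,0,-0.002,0],
    [0,0,-0.002,0],
    [0,0,-0.002,0]
  ],
  "hand": 0.055
}}

```text
time: 13.35
ee_pos: [0.4328, 0.3687, 0.0671]
tcp_rot: [-180.0, 0.0, 96.6]
wrist_force: [0.5, -0.0, 0.1]
opening: 0.0549
grasp_force: 0.0
```

Call:
{"method": "arm_command", "body": {
  "series": [
    [0,0,-0.01,0],
    [0,0,-0.03,0],
    [0,0,-0.06,0],
    [0,0,-0.1,0],
    [0,0,-0.14,0]
  ]
}}

```text
time: 13.85
ee_pos: [0.4326, 0.3685, 0.2092]
tcp_rot: [-180.0, 0.0, 96.6]
wrist_force: [0.9, 1.2, -0.2]
opening: 0.0551
grasp_force: 0.0
```

```bash
python3 -c "
from h import *
go(.4455,-.086,.21,146.5)
go(.4455,-.086,.21,56.5)
for n in('top','side'):
  c=bot.camera(n);print(n,[(m['location'],round(m['confidence'],2),at(c,m['location'],0).round(3)) for m in bot.mark_of(n,'cartridge_a')])"
```

```text
t 13.85 pos [0.4326 0.3685 0.2092] yaw 96.65 F [ 0.9  1.2 -0.2] open 0.0551 grip 0.0
shift [-0.4529 -0.0397 -0.0007] turn -0.8701 q [ 40.   7.  10.  93.   0. 124.]
t 13.85 pos [0.4326 0.3685 0.2092] yaw 96.65 F [ 0.9  1.2 -0.2] open 0.0551 grip 0.0
shift [-0.4529 -0.0397 -0.0007] turn 0.7007 q [ 40.   7.  10.  93.   0. 124.]
top [([325.5, 202.1], 0.86, array([ 0.531, -0.161,  0.   ])), ([297.0, 234.3], 0.69, array([ 0.447, -0.085,  0.   ])), ([367.6, 313.7], 0.59, array([ 0.243, -0.263,  0.   ])), ([123.4, 243.6], 0.55, array([0.425, 0.361, 0.   ])), ([296.7, 274.1], 0.54, array([ 0.345, -0.083,  0.   ]))]
side [([251.3, 362.7], 0.96, array([0.435, 0.369, 0.   ])), ([386.3, 208.2], 0.95, array([ 0.238, -0.253,  0.   ])), ([307.0, 227.5], 0.94, array([ 0.445, -0.083,  0.   ])), ([343.1, 233.7], 0.9, array([ 0.341, -0.087,  0.   ])), ([288.1, 208.7], 0.62, array([ 0.525, -0.157,  0.   ]))]
```

Call:
{"method": "arm_command", "body": {
  "series": [
    [-0.035,-0.003,0,0.06],
    [-0.08,-0.007,0,0.13],
    [-0.127,-0.011,0,0.2],
    [-0.175,-0.015,0,0.27],
    [-0.222,-0.0195,0,0.34]
  ]
}}

```text
time: 14.55
ee_pos: [0.4383, 0.1441, 0.206]
tcp_rot: [-179.9, 0.1, 77.0]
wrist_force: [1.4, -0.7, 0.0]
opening: 0.0551
grasp_force: 0.0
```

```bash
python3 -c "
from h import *
go(.4455,-.086,.17,56.5)"
```

```text
t 14.55 pos [0.4383 0.1441 0.206 ] yaw 77.03 F [ 1.4 -0.7  0. ] open 0.0551 grip 0.0
shift [-0.2226  0.0587  0.0361] turn 0.3583 q [ 18.  -7.  -5.  93.  -0. 121.]
```

Call:
{"method": "arm_command", "body": {
  "series": [
    [-0.045,0.012,0,0.07],
    [-0.091,0.024,0,0.14],
    [-0.137,0.036,0.0,0.22],
    [-0.183,0.048,0.015,0.29],
    [-0.221,0.058,0.035,0.358]
  ]
}}

```text
time: 15.05
ee_pos: [0.4462, -0.0847, 0.1716]
tcp_rot: [180.0, 0.0, 56.4]
wrist_force: [0.7, -0.0, -0.1]
opening: 0.055
grasp_force: 0.0
```

```bash
python3 -c "
from h import *
go(.4455,-.086,.063,56.5)"
```

```text
t 15.05 pos [ 0.4462 -0.0847  0.1716] yaw 56.44 F [ 0.7 -0.  -0.1] open 0.055 grip 0.0
shift [-1.500e-03  1.000e-04  1.086e-01] turn -0.001 q [-11.  -9. -10.  89.  -0. 113.]
```

Call:
{"method": "arm_command", "body": {
  "series": [
    [-0.001,0,0.025,0],
    [-0.001,0,0.055,0],
    [-0.001,0,0.085,0],
    [-0.001,0,0.102,0],
    [-0.001,0,0.108,0]
  ]
}}

```text
time: 15.55
ee_pos: [0.4441, -0.0829, 0.0613]
tcp_rot: [-179.7, 0.1, 56.6]
wrist_force: [-0.5, 0.4, 0.5]
opening: 0.055
grasp_force: 0.0
```

Call:
{"method": "arm_command", "body": {
  "series": [
    [0,0,0,0],
    [0,0,0,0],
    [0,0,0,0],
    [0,0,0,0],
    [0,0,0,0]
  ],
  "hand": 0.01,
  "grip_force": 70
}}

```text
time: 16.05
ee_pos: [0.4466, -0.0833, 0.0651]
tcp_rot: [179.9, -0.0, 56.7]
wrist_force: [0.4, 0.1, 3.5]
opening: 0.0244
grasp_force: 70.5
```

Call:
{"method": "arm_command", "body": {
  "series": [
    [0,0,-0.02,0],
    [0,0,-0.05,0],
    [0,0,-0.09,0],
    [0,0,-0.135,0],
    [0,0,-0.17,0]
  ]
}}

```text
time: 16.55
ee_pos: [0.4461, -0.0832, 0.2369]
tcp_rot: [179.9, -0.0, 56.7]
wrist_force: [0.3, 0.1, -1.7]
opening: 0.0241
grasp_force: 69.8
```

```bash
python3 -c "
from h import *
go(.4405,-.348,.22,78)"
```

```text
t 16.55 pos [ 0.4461 -0.0832  0.2369] yaw 56.65 F [ 0.3  0.1 -1.7] open 0.0241 grip 69.8
shift [-0.2243  0.1408  0.017 ] turn -0.3726 q [-11.  -8.  -2.  96.  -0. 113.]
```

Call:
{"method": "arm_command", "body": {
  "series": [
    [-0.035,0.022,0,-0.06],
    [-0.073,0.046,0,-0.13],
    [-0.112,0.07,0,-0.2],
    [-0.152,0.095,0,-0.28],
    [-0.19,0.119,0.01,-0.3726]
  ]
}}

```text
time: 17.05
ee_pos: [0.441, -0.3096, 0.2254]
tcp_rot: [179.9, 0.1, 78.2]
wrist_force: [0.8, 0.5, -1.3]
opening: 0.0246
grasp_force: 69.7
```

```bash
python3 -c "
from h import *
go(.4411,-.3455,.175,78)"
```

```text
t 17.05 pos [ 0.441  -0.3096  0.2254] yaw 78.19 F [ 0.8  0.5 -1.3] open 0.0246 grip 69.7
shift [-0.0351  0.0073  0.0504] turn 0.0033 q [-35.   3.   8.  94.  -0.  67.]
```

Call:
{"method": "arm_command", "body": {
  "series": [
    [-0.012,0.002,0.01,0.003],
    [-0.025,0.005,0.025,0.003],
    [-0.033,0.007,0.042,0.003],
    [-0.035,0.007,0.055,0.003],
    [-0.035,0.007,0.065,0.003]
  ]
}}

```text
time: 17.55
ee_pos: [0.4405, -0.3422, 0.1579]
tcp_rot: [-179.9, -0.0, 77.8]
wrist_force: [0.7, -0.7, -1.5]
opening: 0.0244
grasp_force: 69.8
```

Call:
{"method": "arm_command", "body": {
  "series": [
    [0,0,0,0],
    [0,0,0,0],
    [0,0,0,0],
    [0,0,0,0],
    [0,0,0,0]
  ]
}}

```text
time: 18.05
ee_pos: [0.4409, -0.3431, 0.1599]
tcp_rot: [180.0, 0.0, 77.8]
wrist_force: [0.3, -0.4, -0.9]
opening: 0.0246
grasp_force: 69.7
```

```bash
python3 - <<'E'
from h import *
go(.4411,-.3455,.145,78)
L=[]
for n,(x,y,w) in(('top',(370,190,80)),('side',(295,115,80))):
    c=bot.camera(n);a=c['color'].copy()
    L.append(cv2.resize(a[y:y+w,x:x+w],(400,400),interpolation=cv2.INTER_CUBIC))
    print(n,'port proj in pic',((proj(c,[.4405,-.348,.072])-[x,y]+.5)*5-.5).round(0))
cv2.imwrite('pics/port.png',np.hstack(L))
E
```

```text
t 18.05 pos [ 0.4409 -0.3431  0.1599] yaw 77.84 F [ 0.3 -0.4 -0.9] open 0.0246 grip 69.7
shift [-0.0023  0.0007  0.0149] turn -0.0028 q [-38.   5.   2.  87.  -0.  64.]
top port proj in pic [181. 222.]
side port proj in pic [177. 248.]
```

View pics/port.png

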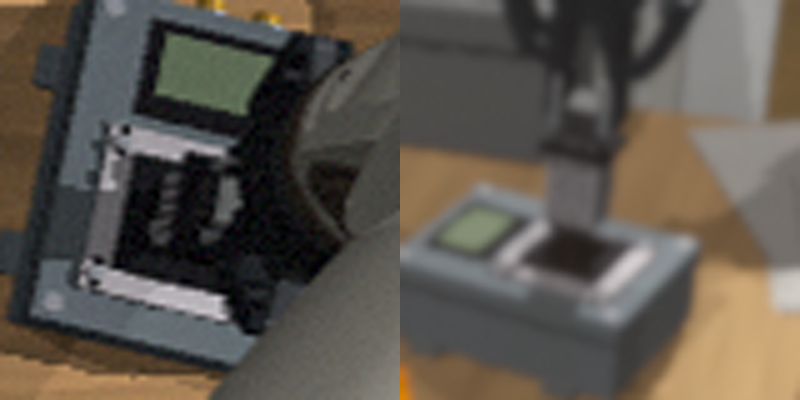

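The cartridge hangs upright above the collar (side view: foot at (577,225), collar centre ~(587,252)). Now lower it and feel.

Call:
{"method": "arm_command", "body": {
  "series": [
    [-0.0023,0.0007,0.005,0],
    [-0.0023,0.0007,0.01,0],
    [-0.0023,0.0007,0.014,0],
    [-0.0023,0.0007,0.018,0],
    [-0.0023,0.0007,0.02,0]
  ]
}}

```text
time: 18.65
ee_pos: [0.4407, -0.3453, 0.1386]
tcp_rot: [-180.0, -0.0, 77.8]
wrist_force: [-0.2, 0.3, -1.7]
opening: 0.0245
grasp_force: 69.7
```

Call:
{"method": "arm_command", "body": {
  "series": [
    [0,0,0.002,0],
    [0,0,0.004,0],
    [0,0,0.006,0],
    [0,0,0.006,0],
    [0,0,0.006,0]
  ]
}}

```text
time: 19.15
ee_pos: [0.4408, -0.3455, 0.1333]
tcp_rot: [180.0, 0.0, 77.8]
wrist_force: [0.5, 0.0, -2.0]
opening: 0.0246
grasp_force: 69.8
```

Call:
{"method": "arm_command", "body": {
  "series": [
    [0,0,0.001,0],
    [0,0,0.002,0],
    [0,0,0.003,0],
    [0,0,0.004,0],
    [0,0,0.004,0]
  ]
}}

```text
time: 19.65
ee_pos: [0.4408, -0.3456, 0.1292]
tcp_rot: [-180.0, 0.0, 77.8]
wrist_force: [-0.9, -1.9, -2.4]
opening: 0.0246
grasp_force: 69.9
```

Call:
{"method": "arm_command", "body": {
  "series": [
    [0,0,0.001,0],
    [0,0,0.002,0],
    [0,0,0.003,0],
    [0,0,0.004,0],
    [0,0,0.004,0]
  ]
}}

```text
time: 20.15
ee_pos: [0.4409, -0.3455, 0.1252]
tcp_rot: [180.0, 0.0, 77.8]
wrist_force: [-0.8, -2.2, -1.4]
opening: 0.0247
grasp_force: 70.0
```

The foot is in the hole, with slight side pressure towards −y. I'll ease over and go on.

Call:
{"method": "arm_command", "body": {
  "series": [
    [-0.0004,0,0.002,0],
    [-0.0005,0,0.004,0],
    [-0.0005,0,0.006,0],
    [-0.0005,0,0.008,0],
    [-0.0005,0,0.01,0]
  ]
}}

```text
time: 20.65
ee_pos: [0.4408, -0.3459, 0.115]
tcp_rot: [-180.0, -0.0, 77.8]
wrist_force: [-0.2, -1.1, -0.3]
opening: 0.0245
grasp_force: 70.0
```

Call:
{"method": "arm_command", "body": {
  "series": [
    [-0.0003,0,0.003,0],
    [-0.0003,0,0.006,0],
    [-0.0003,0,0.009,0],
    [-0.0003,0,0.012,0],
    [-0.0003,0,0.014,0]
  ]
}}

```text
time: 21.15
ee_pos: [0.4407, -0.3462, 0.1009]
tcp_rot: [-180.0, -0.0, 77.8]
wrist_force: [0.8, 0.1, -0.7]
opening: 0.0243
grasp_force: 69.9
```

Call:
{"method": "arm_command", "body": {
  "series": [
    [0,0,0.002,0],
    [0,0,0.004,0],
    [0,0,0.006,0],
    [0,0,0.008,0],
    [0,0,0.01,0]
  ]
}}

```text
time: 21.65
ee_pos: [0.4409, -0.3464, 0.0924]
tcp_rot: [179.9, 0.0, 77.8]
wrist_force: [-2.5, 1.5, 8.4]
opening: 0.0246
grasp_force: 71.0
```

Piston felt (8 N). On to the hard stop.

Call:
{"method": "arm_command", "body": {
  "series": [
    [0,0,0.001,0],
    [0,0,0.002,0],
    [0,0,0.003,0],
    [0,0,0.004,0],
    [0,0,0.005,0]
  ]
}}

```text
time: 22.15
ee_pos: [0.4409, -0.3464, 0.0877]
tcp_rot: [179.9, 0.0, 77.8]
wrist_force: [-1.7, 1.9, 9.6]
opening: 0.0245
grasp_force: 71.1
```

Call:
{"method": "arm_command", "body": {
  "series": [
    [0,0,0.001,0],
    [0,0,0.0015,0],
    [0,0,0.002,0],
    [0,0,0.002,0],
    [0,0,0.002,0]
  ]
}}

```text
time: 22.65
ee_pos: [0.4409, -0.3465, 0.0857]
tcp_rot: [179.9, 0.0, 77.8]
wrist_force: [-1.6, 1.3, 9.0]
opening: 0.0246
grasp_force: 71.1
```

Call:
{"method": "arm_command", "body": {
  "series": [
    [0,0,0.0005,0],
    [0,0,0.001,0],
    [0,0,0.0015,0],
    [0,0,0.002,0],
    [0,0,0.002,0]
  ]
}}

```text
time: 23.15
ee_pos: [0.441, -0.3465, 0.0852]
tcp_rot: [179.9, 0.1, 77.8]
wrist_force: [-5.0, 3.8, 18.4]
opening: 0.0247
grasp_force: 72.3
```

Call:
{"method": "arm_command", "body": {
  "series": [
    [0,0,0.0005,0],
    [0,0,0.001,0],
    [0,0,0.001,0],
    [0,0,0.001,0],
    [0,0,0.001,0]
  ]
}}

```text
time: 23.65
ee_pos: [0.441, -0.3465, 0.0851]
tcp_rot: [179.8, 0.1, 77.8]
wrist_force: [-6.7, 6.6, 25.9]
opening: 0.0244
grasp_force: 73.2
```

The way ended hard at TCP 0.085 m, just where flange-home should be, at 26 N. I'll relax and let go.

Call:
{"method": "arm_command", "body": {
  "series": [
    [0,0,-0.001,0],
    [0,0,-0.002,0],
    [0,0,-0.002,0],
    [0,0,-0.002,0],
    [0,0,-0.002,0]
  ]
}}

```text
time: 24.15
ee_pos: [0.441, -0.3465, 0.0852]
tcp_rot: [179.9, 0.1, 77.8]
wrist_force: [-1.5, 1.9, 12.1]
opening: 0.0246
grasp_force: 71.5
```

Call:
{"method": "arm_command", "body": {
  "series": [
    [0,0,0,0],
    [0,0,0,0],
    [0,0,0,0],
    [0,0,0,0],
    [0,0,0,0]
  ],
  "hand": 0.055
}}

```text
time: 24.65
ee_pos: [0.4406, -0.3462, 0.0831]
tcp_rot: [-180.0, -0.0, 77.8]
wrist_force: [0.5, -0.3, -0.3]
opening: 0.0548
grasp_force: 0.0
```

Call:
{"method": "arm_command", "body": {
  "series": [
    [0,0,-0.01,0],
    [0,0,-0.03,0],
    [0,0,-0.06,0],
    [0,0,-0.1,0],
    [0,0,-0.14,0]
  ]
}}

```text
time: 25.15
ee_pos: [0.4404, -0.346, 0.2253]
tcp_rot: [180.0, 0.0, 77.8]
wrist_force: [-0.2, -0.8, -0.7]
opening: 0.0551
grasp_force: 0.0
```

Call:
{"method": "arm_command", "body": {
  "series": [
    [0.04,0,0,0],
    [0.08,0,0,0],
    [0.12,0,0,0],
    [0.16,0,0,0],
    [0.18,0,0,0]
  ]
}}

```text
time: 25.65
ee_pos: [0.4789, -0.1678, 0.2244]
tcp_rot: [179.9, -0.0, 77.9]
wrist_force: [0.8, -0.6, -0.0]
opening: 0.0548
grasp_force: 0.0
```

```bash
python3 - <<'E'
from h import *
o=bot.get_obs();print(o['time'],o['ee_pos'],o['opening'])
L=[]
for n,(x,y,w) in(('top',(370,190,80)),('side',(295,115,80)),('side',(180,290,120))):
    c=bot.camera(n)
    L.append(cv2.resize(c['color'][y:y+w,x:x+w],(266,266),interpolation=cv2.INTER_CUBIC))
cv2.imwrite('pics/end.png',np.hstack(L))
E
```

```text
25.65 [ 0.47893141 -0.16777921  0.22435779] 0.054800020627758975
```

View pics/end.png

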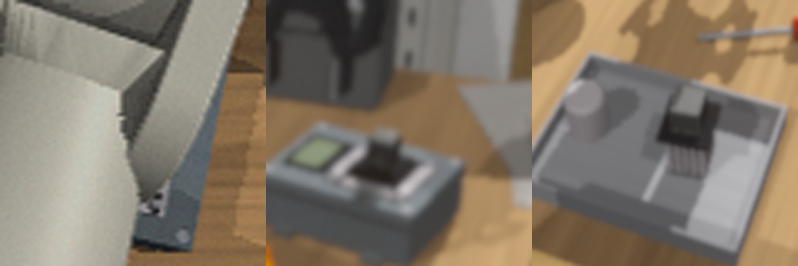

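The dry cartridge sits with its flange down on the collar (middle, (383,160)) and the damp one stands upright in the tray (right, (690,130)). I'm handing in.

```bash
python3 -c "
from workcell import bot
print(bot.job_done())"
```

```text
the job is handed in; nothing more can be done
None
```

I weighed one cartridge and it was damp, so I stood it upright in the drying tray; the other, taken as dry without weighing it, is in the logger port with its flange down on the rim (26 N push), and the job was handed in at about 26 s, with no verdict returned.

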